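Put the copper rivet sets back in their colour-coded stands

ROBOT

A 6-joint arm with a two-finger parallel gripper is mounted at the origin on the work surface. World frame = base frame: x ahead of the robot, y to its left, z up, the work surface at z = 0. Lengths are in mm, angles in rad, forces in N, time in s.
With the tool pointing down it reaches from about 275 to 850 mm from the base axis. Payload 19 kg.
Tool frame: the origin (TCP) lies midway between the tips of the shut fingers; the grasp point (between the pads) lies 19 mm behind it (env.hold_point_z is the z of the grasp point in the tool frame, in mm); z points along the fingers, y is the direction in which the jaws open and shut (so a half turn about z gives the same grasp; the last joint's range is limited). The gripper opens to 85 mm and grips with 20 to 120 N. Pads are 22 mm wide; open, the fingers measure 114 mm over their backs; the gripper's body (76 mm by 85 mm) begins 54 mm behind the grasp point. The pads swing forward as they close: fully open they stand 13 mm farther back than shut.
Start: joints at [-1.369, 0.15, 1.437, -0, 1.554, -0.134], TCP at [189.45, -542.862, 231.267] pointing down, gripper open.
Joint ranges: [-2.8, 2.8], [-0.68, 2.1], [0.12, 2.68], [-1.39, 4.53], [0.16, 2.79], [-2.81, 2.81]. Speed limits (rad/s): [1.89, 1.89, 2.22, 3.01, 3.01, 3.01].

INTERFACE

Orientations are given as a unit quaternion [x, y, z, w].
In Python, from cell import env gives the robot as it stands.
- The arm moves only by the tool send_rows, never from a script. Its arguments are lists of equal length, an entry for each row: "dp": the shift along the world's x, y, z in mm, a list of three; "twist": the turn about the world's z in degrees. In form: {"dp": [[dx, dy, dz], ...], "twist": [twist, ...]}. A call has exactly 8 rows; each row shifts and turns the pose as measured when the row begins; what a row does not reach is not made up. A row lasts 1/10 s, in which the tool goes at most 50 mm and 8.59 degrees, less where a joint would pass 70% of its speed; a pose out of reach is approached as far as the arm can. A call with a gripper value outside its range is refused whole. "gripper" is the opening, from 0 (shut) to 1 (fully open), set as the call begins (left out, the last holds). The fingers move at their own pace and stop on an object; "force" is the grip in N (left out, the last holds). Time passes only in rows, so rows that do not move let the fingers close, or fill a call up. It gives the time, the measured TCP pose, the force and the opening at its end, in the units of the state.
- env.state(): the state, without advancing time (a new reading comes with each control period).
- env.grab_frame(name): name is "side" or "top"; returns a dict with "img" (400x640x3 uint8, blue, green, red), "vfov" (degrees; the focal length in pixels is half the picture's height over the tangent of half this angle, whatever the lens; pixels are square), "cx", "cy" (the principal point, pixels), "R" (3x3) and "t" (3): a world point X has camera coordinates R X + t. Camera axes: x right, y down, z forward; pixel columns grow to the right and rows downward; lengths in mm; the calibration is good to about 2 mm. A picture is of the moment at which its call begins. There is no depth.
- env.close_job(): hands the job in, once; it reports no verdict.
The state is a dict: "clock": time; "joints": joint angles; "qvel": joint speeds; "joint_torque": joint torques, N m; "tool_pos": TCP position; "ee_rot": TCP orientation; "ft_force": force on the tool from outside, world axes, zero at the start; "torque": the same for the moment, N m; "finger_gap": opening from 0.0 (shut) to 1.0 (fully open).
Only numpy, scipy, OpenCV 4.12 (cv2) and the standard library are available. Lean on these libraries where they do the work, as an engineer would, in place of code of your own. Each camera call takes 0.05 s, during which the arm holds its last target.

TASK

Put the three copper rivet sets away: stand each one upright in the well of the stand painted the same colour as its ring (white to white, blue to blue, yellow to yellow), setting it down rather than dropping it, and let go. Leave the steel rivet set, the porcelain torso, the mallet and the gilt frame piece where they are.

Things in the scene. Friction and masses are not known exactly. Their poses are not given: they have to be found in the camera images.
- set_large: The large copper rivet set, loose: a bored copper cylinder 44 mm in diameter with a white painted ring at its shoulder and a narrower copper crown (32 mm across, top 10 mm) above the ring; 68 mm tall in all. Stands upright. Origin: centre of its underside, z up along its axis. Grip the full-width side, 0 to 58 mm above the origin. Weighs 0.60 kg, give or take a fifth.
- set_medium: The medium copper rivet set, loose: a bored copper cylinder 35 mm in diameter with a blue painted ring at its shoulder and a narrower copper crown (23 mm across, top 10 mm) above the ring; 62 mm tall in all. Stands upright. Origin: centre of its underside, z up along its axis. Grip the full-width side, 0 to 52 mm above the origin. Weighs 0.40 kg, give or take a fifth.
- set_small: The small copper rivet set, loose: a bored copper cylinder 26 mm in diameter with a yellow painted ring at its shoulder and a narrower copper crown (14 mm across, top 10 mm) above the ring; 56 mm tall in all. Stands upright. Origin: centre of its underside, z up along its axis. Grip the full-width side, 0 to 46 mm above the origin. Weighs 0.22 kg, give or take a fifth.
- set_steel: A steel rivet set of the same shape, loose, a bystander: 35 mm in diameter, 62 mm tall, grey with a dark grey ring, standing upright among the copper ones. Origin: centre of its underside.
- stand_white: The white painted round stand, fixed to the bench: a shallow open cup 76 mm across outside and 14 mm tall, wall 7 mm, with a round cork-lined well 62 mm across whose floor is 5 mm above the bench (9 mm below the rim). Origin: centre of its underside, on the bench; z up.
- stand_blue: The blue painted round stand, fixed to the bench: a shallow open cup 67 mm across outside and 14 mm tall, wall 7 mm, with a round cork-lined well 53 mm across whose floor is 5 mm above the bench (9 mm below the rim). Origin: centre of its underside, on the bench; z up.
- stand_yellow: The yellow painted round stand, fixed to the bench: a shallow open cup 58 mm across outside and 14 mm tall, wall 7 mm, with a round cork-lined well 44 mm across whose floor is 5 mm above the bench (9 mm below the rim). Origin: centre of its underside, on the bench; z up.
- torso: White porcelain puppet torso, loose, fragile, a bystander standing upright at the far middle of the work: 145 mm tall, 106 mm over the arm stubs. Origin: centre of its underside.
- mallet: Beechwood mallet, loose, a bystander lying at the right of the work. Its own x runs along the handle towards the head: handle 22 mm thick, from -140 to 60 mm; barrel head 56 mm thick and 100 mm long (along own y), centred at x = 80 mm. Origin on the bench under the handle.
- frame: Gilt plaster picture frame fragment, loose, fragile, a bystander: an L-shaped corner lying flat, 140 mm by 130 mm, 18 mm thick with raised beading. Origin: on its underside, in the crook of the L.
Mind the look-alikes: they are no part of the job. What is shaped like the set_small but red or turquoise is not meant.

How it is judged:
By the outcome, as a careful person would: the job done as asked, in the order asked, and still so for the second after the job is handed in, with the robot touching nothing.
It also fails if it takes over 115 s, if anything falls off the work surface, if the arm or the gripper's body presses on something with over 40 N, if the wrist force passes 120 N, or if a joint passes its speed limit or range.

## Working session

There is one attempt and no reset: what is moved stays moved. The work goes in short steps, Python scripts to look and compute and a tool call to move; the robot and the scene stay as the last step left them, time stands still between calls to the robot, and variables do not carry over. Pictures are saved under pics/ and viewed, and the job is handed in when it is done.

Besides the shell and the picture viewer there is one more tool, called after ">>>" by a JSON object that holds its "fn" and its "kwargs", one argument or row to a line. send_rows: Moves the arm, as the interface text tells. Its arguments: {"type":"object","properties":{"dp":{"type":"array"},"twist":{"type":"array"},"gripper":{"type":"number"},"force":{"type":"number"}},"required":["dp","twist"]}

```bash
mkdir -p pics; ls; python3 - <<'E'
from cell import env
import cv2
for n in("side","top"):
    f=env.grab_frame(n); cv2.imwrite(f"pics/{n}0.png",f["img"]); print(n,f["vfov"],f["cx"],f["cy"],f["R"],f["t"],[k for k in f])
print(env.state(), env.hold_point_z)
E
```

```text
pics
side 44.299138639925665 323.1675347659325 204.47257088928944 [[ 0.96709067 -0.25377398  0.01828658]
 [-0.17309574 -0.70890786 -0.68373058]
 [ 0.18647653  0.65806414 -0.72950537]] [-554.28693062  141.87413483 1262.4490735 ] ['img', 'vfov', 'cx', 'cy', 'R', 't']
top 52.4950223148078 314.21052098508585 203.64732868680366 [[ 0.02726619 -0.99955601  0.01201395]
 [-0.99719593 -0.02803577 -0.06938498]
 [ 0.06969099 -0.0100884  -0.99751761]] [ -24.10781298  550.93617785 1238.35277424] ['img', 'vfov', 'cx', 'cy', 'R', 't']
{'clock': 0.1, 'joints': array([-1.36903293e+00,  1.50917986e-01,  1.43793667e+00,  6.68689494e-06,
        1.55381409e+00, -1.34042549e-01]), 'qvel': array([-5.14449604e-04, -9.05796955e-04, -1.17739535e-03,  4.04294149e-04,
        2.80456415e-03,  1.14086612e-05]), 'joint_torque': array([ 5.21032111e-03, -7.14383268e+01, -5.71793711e+01, -4.42250746e-05,
        7.17060117e-03,  5.75862532e-05]), 'tool_pos': array([ 189.39578784, -542.68047414,  230.76117583]), 'ee_rot': array([ 9.85937246e-01,  1.67115100e-01, -1.48740822e-05, -5.37854160e-04]), 'ft_force': array([ 0.26661361,  0.32684457, -0.21463534]), 'torque': array([ 0.01342963,  0.0115255 , -0.03953101]), 'finger_gap': 0.998266529046491} -18.700000000000003
```

View pics/side0.png

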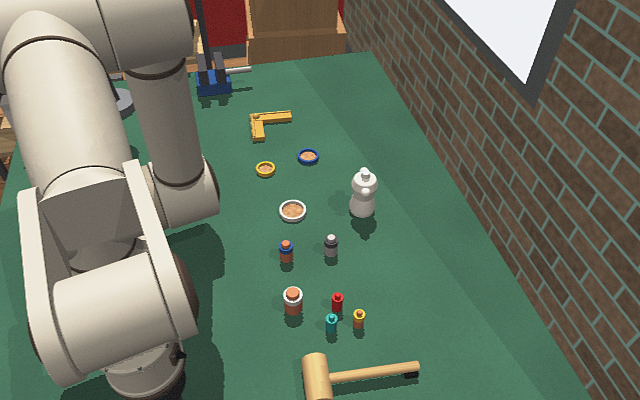

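View pics/top0.png

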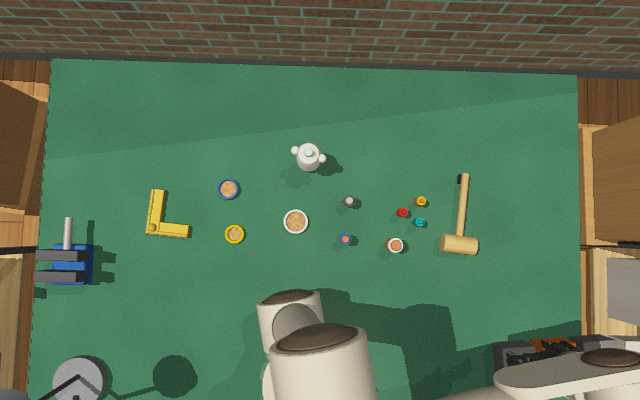

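The side view shows all the objects: white stand (292,210), blue stand (308,157), yellow stand (265,169), large set (293,300), medium set (286,251) and small yellow set (359,319). The red and turquoise decoys are at (337,302) and (331,323), and the steel set is at (331,245). In the top view they are: large (396,245), medium (346,239), small (421,201), and the stands white (296,221), blue (228,189), yellow (234,234).

```bash
python3 - <<'E'
import cv2,numpy as np
t=cv2.imread("pics/top0.png"); s=cv2.imread("pics/side0.png")
a=cv2.resize(t[170:270,200:450],None,fx=3.2,fy=3.2,interpolation=cv2.INTER_CUBIC)
cv2.imwrite("pics/tz.png",a)
b=cv2.resize(s[140:340,240:390],None,fx=3,fy=3,interpolation=cv2.INTER_CUBIC)
cv2.imwrite("pics/sz.png",b)
E
```

```text
(no output)
```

View pics/tz.png

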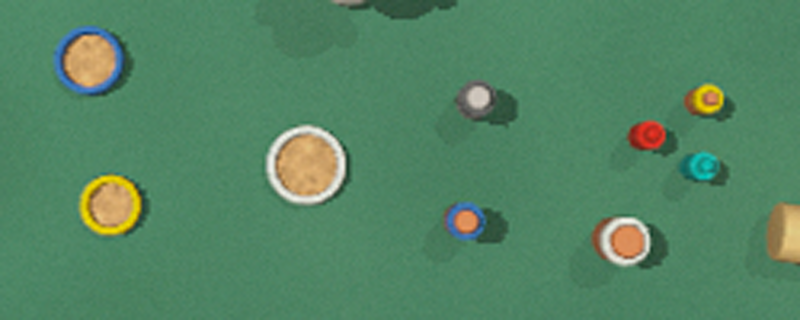

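View pics/sz.png

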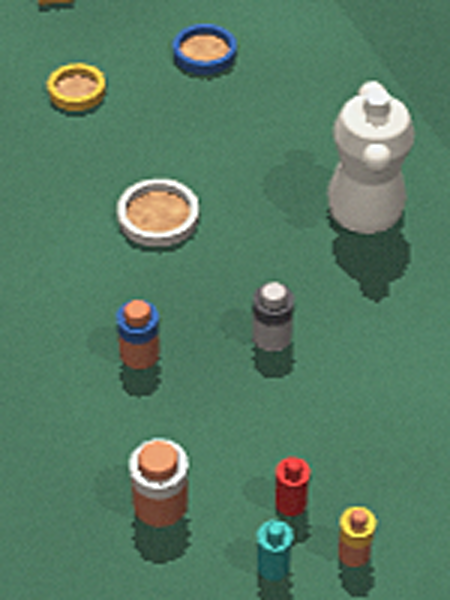

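```bash
cat > h.py <<'E'
import cv2,numpy as np
from cell import env
def ray(f,u,v):
    F=200/np.tan(np.radians(f["vfov"]/2))
    d=f["R"].T@np.array([(u-f["cx"])/F,(v-f["cy"])/F,1]); c=-f["R"].T@f["t"]; return c,d/np.linalg.norm(d)
def onz(f,u,v,z):
    c,d=ray(f,u,v); return c+d*(z-c[2])/d[2]
def tri(f,p,g,q):
    a,d=ray(f,*p); b,e=ray(g,*q)
    s=np.linalg.lstsq(np.c_[d,-e],b-a,rcond=None)[0]
    P,Q=a+s[0]*d,b+s[1]*e; return (P+Q)/2,np.linalg.norm(P-Q)
R={"white":((0,0,150),(180,75,255)),"blue":((105,120,60),(125,255,255)),"yellow":((22,170,110),(33,255,255)),"copper":((3,100,130),(15,200,255)),"dark":((0,0,30),(180,60,255))}
def blob(img,col,roi,k=8):
    """hull of the largest colour blob in roi (x0,y0,x1,y1), upscaled k"""
    x0,y0,x1,y1=roi
    im=cv2.resize(img[y0:y1,x0:x1],None,fx=k,fy=k,interpolation=cv2.INTER_CUBIC)
    m=cv2.inRange(cv2.cvtColor(im,cv2.COLOR_BGR2HSV),np.array(R[col][0]),np.array(R[col][1]))
    cs,_=cv2.findContours(m,cv2.RETR_EXTERNAL,cv2.CHAIN_APPROX_NONE)
    c=max(cs,key=cv2.contourArea); h=cv2.convexHull(c)
    (e,ax,an)=cv2.fitEllipse(h) if len(h)>4 else ((0,0),(0,0),0)
    M=cv2.moments(h); ctr=np.array([M["m10"]/M["m00"],M["m01"]/M["m00"]])
    conv=lambda p:(np.array(p)+.5)/k-.5+np.array([x0,y0])
    x,y,w,hh=cv2.boundingRect(h)
    return conv(ctr),(w/k,hh/k),conv(e),np.array(ax)/k
E
python3 - <<'E'
from h import *
t=env.grab_frame("top"); s=env.grab_frame("side")
items={"large":("white",(380,232,412,258),(278,282,310,318),58),"medium":("blue",(336,230,358,250),(276,236,298,266),52),
"small":("yellow",(413,194,430,210),(350,305,370,330),46),
"st_white":("white",(280,205,312,238),(274,196,312,226),14),"st_blue":("blue",(214,175,242,203),(294,146,324,168),14),"st_yellow":("yellow",(222,222,247,246),(252,158,280,182),14)}
np.set_printoptions(precision=1,suppress=True)
for n,(c,r,q,z) in items.items():
    a=blob(t["img"],c,r); b=blob(s["img"],c,q)
    P,e=tri(t,a[0],s,b[0])
    print(n,a[0],a[1],b[0],b[1],"tri",P,"res",round(e,1),"top@z",onz(t,*a[0],z)[:2],"side@z",onz(s,*b[0],z)[:2])
    if n[:2]!="st":
        a=blob(t["img"],"copper",r);b=blob(s["img"],"copper",q);print("   copper",a[0],a[1],b[0],b[1])
E
```

```text
large [395.  244.9] (15.625, 15.625) [292.4 294.1] (20.375, 17.25) tri [ 432.  -253.4   58.4] res 0.2 top@z [ 431.9 -253.4] side@z [ 432.2 -253.1]
   copper [395.5 245.1] (10.25, 10.125) [292.2 292.1] (12.75, 11.0)
medium [344.9 238.7] (10.625, 10.625) [285.4 246.9] (13.75, 13.125) tri [ 446.1 -104.1   45.2] res 0.0 top@z [ 446.2 -103.5] side@z [ 445.3 -109.4]
   copper [345.3 238.8] (7.125, 6.875) [285.2 242.9] (8.125, 6.5)
small [420.8 200.6] (10.0, 8.875) [356.3 313. ] (4.125, 8.25) tri [ 565.4 -331.5   48.4] res 4.9 top@z [ 568.1 -332.7] side@z [ 563.6 -329.9]
   copper [421.5 200.4] (4.125, 3.625) [358.9 312.1] (5.5, 5.0)
st_white [295. 221.] (24.875, 25.0) [292.1 208.9] (27.5, 20.25) tri [496.   49.2  12.7] res 0.3 top@z [496.1  49.1] side@z [495.6  48. ]
st_blue [227.5 188.4] (21.25, 21.125) [307.7 155.9] (21.0, 16.75) tri [592.2 263.7   7.3] res 0.5 top@z [591.8 262.2] side@z [590.2 256.2]
st_yellow [234.2 233.6] (19.0, 18.5) [260.7 168.2] (9.5, 11.75) tri [445.5 237.4  10.4] res 13.1 top@z [452.  235.8] side@z [438.6 234.6]
```

```bash
python3 - <<'E'
from h import *
np.set_printoptions(precision=1,suppress=True)
R["yellow"]=((20,130,90),(35,255,255))
t=dict(env.grab_frame("top")); s=env.grab_frame("side")
for n,c,r,q,z in [("small","yellow",(413,194,430,210),(350,305,370,330),46),("st_yellow","yellow",(222,222,247,246),(252,158,280,182),14),
 ("crownL","copper",(380,232,412,258),(278,282,310,297),68),("crownM","copper",(336,230,358,250),(276,236,298,247),62),("crownS","copper",(413,194,430,210),(350,305,370,318),56),
 ("corkW","copper",(280,205,312,238),(274,196,312,226),5)]:
  for sd in(0,):
    a=blob(t["img"],c,r); b=blob(s["img"],c,q); P,e=tri(t,a[0],s,b[0])
    print(n,a[0],a[1],b[0],b[1],"tri",P,"res",round(e,1),"top@z",onz(t,*a[0],z)[:2],"side@z",onz(s,*b[0],z)[:2])
hsv=cv2.cvtColor(s["img"],cv2.COLOR_BGR2HSV)
print(hsv[168,253:279].tolist())
# decoys, steel, torso from top
for n,u,v,z in [("red",403,212,50),("turq",420,222,50),("steel",349,201,56),("torso",308,157,80)]: print(n,onz(t,u,v,z)[:2])
E
```

```text
small [420.7 200.6] (10.25, 9.375) [358.7 313.9] (11.875, 10.5) tri [ 568.3 -332.9   44.9] res 0.4 top@z [ 568.  -332.6] side@z [ 568.3 -333.5]
st_yellow [234.2 233.6] (19.5, 19.0) [265.  168.5] (19.25, 15.875) tri [451.9 237.1   7.6] res 0.0 top@z [451.9 235.9] side@z [451.  230.2]
crownL [395.5 245.1] (10.25, 10.125) [292.2 291.9] (12.75, 9.875) tri [ 431.8 -253.1   67.1] res 0.4 top@z [ 431.6 -252.9] side@z [ 431.8 -253.7]
crownM [345.3 238.8] (7.125, 6.875) [285.2 242.9] (8.375, 6.375) tri [ 446.1 -103.9   61.1] res 0.3 top@z [ 446.  -103.8] side@z [ 446.2 -104.6]
crownS [421.5 200.4] (4.125, 3.75) [358.9 312. ] (5.5, 4.875) tri [ 568.1 -333.    53.4] res 0.2 top@z [ 567.8 -332.3] side@z [ 567.6 -334.5]
corkW [299.7 213.1] (0.75, 0.375) [292.2 210. ] (20.625, 13.375) tri [507.3  37.   20.3] res 27.2 top@z [521.5  35.6] side@z [496.3  52.2]
[[73, 98, 127], [78, 111, 119], [36, 78, 128], [22, 177, 226], [24, 172, 244], [19, 169, 154], [12, 121, 175], [15, 111, 245], [15, 115, 238], [15, 118, 227], [14, 119, 219], [12, 121, 213], [13, 121, 212], [15, 118, 220], [16, 113, 233], [16, 115, 231], [14, 115, 229], [14, 113, 231], [14, 114, 233], [20, 145, 235], [26, 171, 254], [22, 176, 244], [69, 80, 92], [78, 102, 122], [73, 95, 132], [72, 92, 128]]
red [ 531.5 -278. ]
turq [ 502.6 -329.9]
steel [ 559.8 -113.1]
torso [685.6  14. ]
```

Both views agree within 1–2 mm, and the heights check out: ring and crown tops came to 58, 45 (ring band) and 45, then 67, 61 and 53 mm. I'm starting with the large set.

>>> {"fn": "send_rows", "kwargs": {
  "dp": [
    [25,30,0],
    [30,36,-5],
    [30,36,-10],
    [30,36,-10],
    [30,36,-10],
    [30,36,-10],
    [30,36,-10],
    [25,30,-10]
  ],
  "twist": [-6,-6,-6,-6,-6,-6,-6,-6],
  "gripper": 1,
  "force": 50
}}

```text
clock: 1.1
tool_pos: [422.6, -259.1, 164.3]
ee_rot: [0.964, -0.267, 0.001, 0.001]
ft_force: [0.4, -0.8, -0.2]
finger_gap: 1.001
```

>>> {"fn": "send_rows", "kwargs": {
  "dp": [
    [9,6,0],
    [0,0,0],
    [0,0,-20],
    [0,0,-30],
    [0,0,-20],
    [0,0,0],
    [0,0,0],
    [0,0,0]
  ],
  "twist": [0,0,0,0,0,0,0,0]
}}

```text
clock: 1.9
tool_pos: [431.8, -254.3, 94.5]
ee_rot: [0.964, -0.265, 0.002, 0.002]
ft_force: [0.5, 0.9, -0.2]
finger_gap: 1.001
```

```bash
cat > snap.py <<'E'
import sys
from h import *
n=sys.argv[1]; x0,y0,x1,y1=map(int,sys.argv[2:6]); X0,Y0,X1,Y1=map(int,sys.argv[6:10])
a=env.grab_frame("top")["img"][y0:y1,x0:x1]; b=env.grab_frame("side")["img"][Y0:Y1,X0:X1]
f=lambda i:cv2.resize(i,(400,400*i.shape[0]//i.shape[1]),interpolation=cv2.INTER_CUBIC)
a,b=f(a),f(b); h=max(a.shape[0],b.shape[0])
p=lambda i:cv2.copyMakeBorder(i,0,h-i.shape[0],0,0,cv2.BORDER_CONSTANT)
cv2.imwrite(f"pics/{n}.png",np.hstack([p(a),p(b)])[:600]); s=env.state(); print(s["clock"],s["tool_pos"],s["ee_rot"],s["finger_gap"],s["ft_force"])
E
python3 snap.py p1 340 180 460 280 240 220 390 360
```

```text
2.0 [ 432.07290914 -254.22207857   94.72608017] [ 0.96437869 -0.26451092  0.00216591  0.0017402 ] 1.0002323417073593 [-0.45712844 -0.45840448  0.72789465]
```

View pics/p1.png

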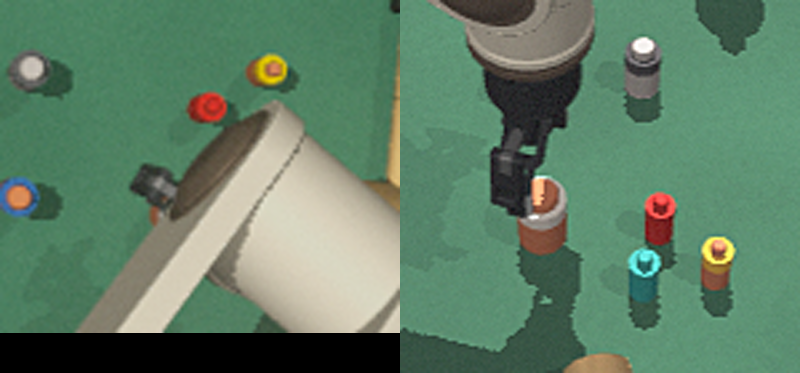

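The side view shows the open gripper around the large set's axis (set at 543,205 in the crop), and the neighbours look clear. Next I lower the gripper and grip.

>>> {"fn": "send_rows", "kwargs": {
  "dp": [
    [0,1,-15],
    [0,0,-15],
    [0,0,-15],
    [0,0,-15],
    [0,0,-15],
    [0,0,-5],
    [0,0,0],
    [0,0,0]
  ],
  "twist": [0,0,0,0,0,0,0,0]
}}

```text
clock: 2.8
tool_pos: [434.9, -255.9, 19.1]
ee_rot: [0.965, -0.264, 0.007, 0.004]
ft_force: [-0.8, 0.2, -0.3]
finger_gap: 1.005
```

>>> {"fn": "send_rows", "kwargs": {
  "dp": [
    [0,0,0],
    [0,0,0],
    [0,0,0],
    [0,0,0],
    [0,0,0],
    [0,0,0],
    [0,0,0],
    [0,0,0]
  ],
  "twist": [0,0,0,0,0,0,0,0],
  "gripper": 0
}}

```text
clock: 3.6
tool_pos: [435.9, -256.5, 21.4]
ee_rot: [0.965, -0.264, 0.009, 0.004]
ft_force: [0.5, -0.1, -0.9]
finger_gap: 0.502
```

>>> {"fn": "send_rows", "kwargs": {
  "dp": [
    [0,0,8],
    [0,0,15],
    [0,0,20],
    [0,0,20],
    [0,0,20],
    [0,0,10],
    [0,0,0],
    [0,0,0]
  ],
  "twist": [0,0,0,0,0,0,0,0]
}}

```text
clock: 4.4
tool_pos: [433.2, -254.4, 116.9]
ee_rot: [0.965, -0.264, 0.005, 0.003]
ft_force: [-0.0, -0.5, -6.6]
finger_gap: 0.503
```

```bash
python3 snap.py p2 340 180 460 280 240 220 390 360
```

```text
4.5 [ 433.08856997 -254.32691268  116.53068722] [ 0.96454574 -0.26385251  0.00498752  0.00291398] 0.5016218152528564 [-0.01800453  0.5222398  -7.77846708]
```

View pics/p2.png

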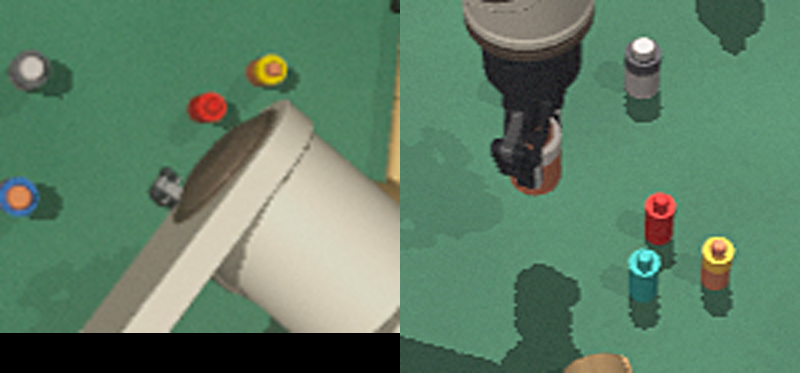

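The side crop shows the large set lifted clear and held upright at about (537,160). Next I carry it to the white stand.

>>> {"fn": "send_rows", "kwargs": {
  "dp": [
    [5,20,0],
    [8,40,0],
    [9,45,0],
    [9,45,0],
    [10,45,0],
    [10,45,0],
    [9,40,0],
    [6,20,0]
  ],
  "twist": [0,0,0,0,0,0,0,0]
}}

```text
clock: 5.3
tool_pos: [496.1, 55.0, 109.4]
ee_rot: [0.964, -0.267, 0.0, 0.003]
ft_force: [0.0, -0.8, -7.7]
finger_gap: 0.502
```

>>> {"fn": "send_rows", "kwargs": {
  "dp": [
    [0,0,0],
    [0,0,0],
    [0,0,-10],
    [0,0,-20],
    [0,0,-20],
    [0,0,-10],
    [0,0,0],
    [0,0,0]
  ],
  "twist": [0,0,0,0,0,0,0,0]
}}

```text
clock: 6.1
tool_pos: [494.1, 53.9, 42.3]
ee_rot: [0.964, -0.268, -0.002, 0.004]
ft_force: [0.2, 1.2, -7.2]
finger_gap: 0.505
```

```bash
python3 snap.py p3 250 180 370 280 240 150 390 290
```

```text
6.2 [494.39469561  54.12503273  42.73462013] [ 0.96357503 -0.2674076  -0.00198272  0.00352274] 0.497283173318075 [-0.47093113 -0.03238493 -6.5372731 ]
```

View pics/p3.png

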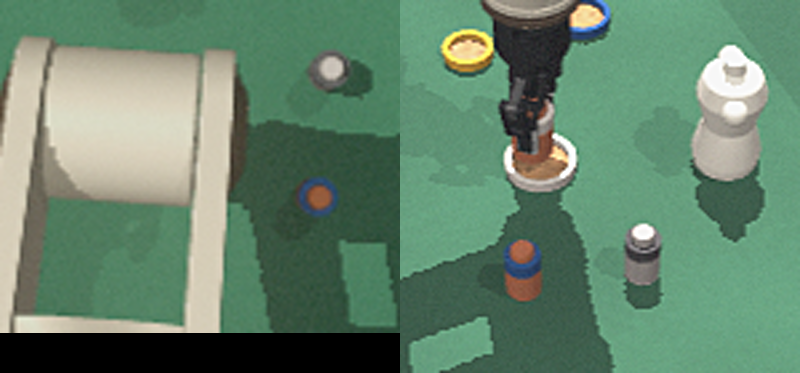

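The side crop shows the set just above the white well, with its base about 6 mm left of centre. I shift it by (+6,−6) and set it down.

>>> {"fn": "send_rows", "kwargs": {
  "dp": [
    [3,-3,0],
    [3,-3,0],
    [0,0,0],
    [0,0,-3],
    [0,0,-4],
    [0,0,-3],
    [0,0,-3],
    [0,0,0]
  ],
  "twist": [0,0,0,0,0,0,0,0]
}}

```text
clock: 7.0
tool_pos: [501.9, 47.6, 30.4]
ee_rot: [0.964, -0.267, -0.0, 0.003]
ft_force: [0.9, -0.1, -7.6]
finger_gap: 0.501
```

>>> {"fn": "send_rows", "kwargs": {
  "dp": [
    [0,0,-2],
    [0,0,-2],
    [0,0,-1.5],
    [0,0,-1.5],
    [0,0,0],
    [0,0,0],
    [0,0,0],
    [0,0,0]
  ],
  "twist": [0,0,0,0,0,0,0,0]
}}

```text
clock: 7.8
tool_pos: [502.3, 47.7, 26.9]
ee_rot: [0.964, -0.267, 0.0, 0.003]
ft_force: [0.7, -0.1, -6.6]
finger_gap: 0.505
```

```bash
python3 snap.py p4 250 180 370 280 260 170 330 235
```

```text
7.9 [502.29934194  47.67898681  26.8680548 ] [ 9.63684972e-01 -2.67022069e-01  2.90747850e-04  3.22575181e-03] 0.5022153793515607 [ 0.0679876   0.17077293 -6.99477527]
```

View pics/p4.png

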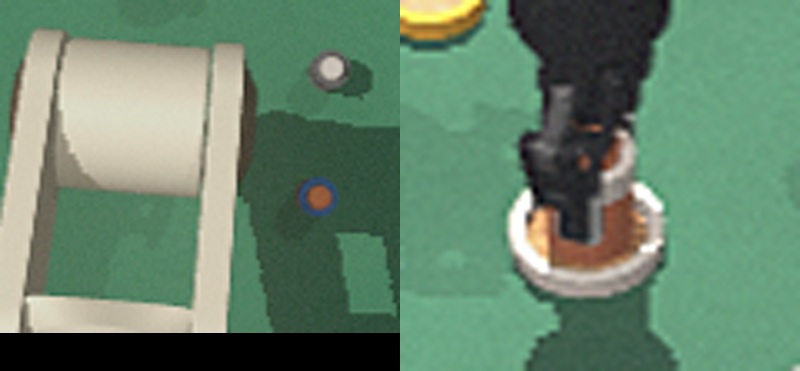

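The set looks about 3 mm right of the well centre (set at 598, well at 588 in the crop). It's still hanging, with force at −7 N, so I'll nudge it left and keep lowering.

>>> {"fn": "send_rows", "kwargs": {
  "dp": [
    [-3,0,0],
    [0,0,-1],
    [0,0,-1],
    [0,0,-1],
    [0,0,0],
    [0,0,0],
    [0,0,0],
    [0,0,0]
  ],
  "twist": [0,0,0,0,0,0,0,0]
}}

```text
clock: 8.7
tool_pos: [498.7, 47.7, 26.6]
ee_rot: [0.964, -0.267, 0.001, 0.003]
ft_force: [-0.1, -0.0, -3.1]
finger_gap: 0.502
```

>>> {"fn": "send_rows", "kwargs": {
  "dp": [
    [0,0,-1],
    [0,0,-1],
    [0,0,-1],
    [0,0,0],
    [0,0,0],
    [0,0,0],
    [0,0,0],
    [0,0,0]
  ],
  "twist": [0,0,0,0,0,0,0,0]
}}

```text
clock: 9.5
tool_pos: [498.8, 47.7, 26.6]
ee_rot: [0.964, -0.267, 0.001, 0.003]
ft_force: [-1.7, 1.0, -1.9]
finger_gap: 0.5
```

Contact: z stays at 26.6 and the load has come off. I release to full opening, then rise.

>>> {"fn": "send_rows", "kwargs": {
  "dp": [
    [0,0,0],
    [0,0,0],
    [0,0,0],
    [0,0,0],
    [0,0,0],
    [0,0,0],
    [0,0,0],
    [0,0,0]
  ],
  "twist": [0,0,0,0,0,0,0,0],
  "gripper": 1
}}

```text
clock: 10.3
tool_pos: [500.0, 47.7, 27.4]
ee_rot: [0.964, -0.267, 0.002, 0.003]
ft_force: [-0.3, 0.1, -0.0]
finger_gap: 0.996
```

>>> {"fn": "send_rows", "kwargs": {
  "dp": [
    [0,0,10],
    [0,0,20],
    [0,0,25],
    [0,0,25],
    [0,0,25],
    [0,0,10],
    [0,0,0],
    [0,0,0]
  ],
  "twist": [0,0,0,0,0,0,0,0]
}}

```text
clock: 11.1
tool_pos: [498.8, 47.8, 149.6]
ee_rot: [0.964, -0.267, 0.002, 0.003]
ft_force: [-0.5, 0.4, -0.2]
finger_gap: 1.0
```

```bash
python3 snap.py p5 250 180 370 280 260 170 330 235
```

```text
11.2 [498.61368353  47.74989949 149.08115844] [ 0.96375153 -0.26677704  0.0017269   0.00316537] 0.9975628859321711 [-0.11854002  0.75357079 -0.21420663]
```

View pics/p5.png

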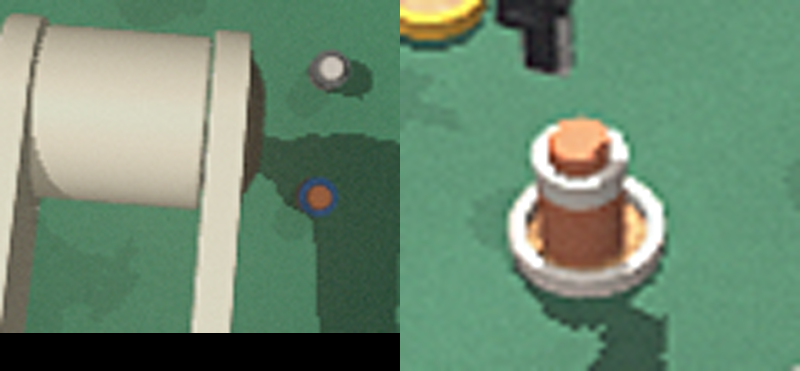

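The large set stands upright inside the white well, centred at about (580,215) in the crop. Next, the medium set.

>>> {"fn": "send_rows", "kwargs": {
  "dp": [
    [-6,-15,0],
    [-9,-26,0],
    [-10,-30,-5],
    [-10,-30,-10],
    [-9,-26,-10],
    [-6,-16,-10],
    [-3,-8,-10],
    [0,0,0]
  ],
  "twist": [0,0,0,0,0,0,0,0]
}}

```text
clock: 12.0
tool_pos: [440.0, -106.8, 94.5]
ee_rot: [0.964, -0.266, -0.004, 0.003]
ft_force: [0.7, 0.9, -0.5]
finger_gap: 1.0
```

>>> {"fn": "send_rows", "kwargs": {
  "dp": [
    [6,3,0],
    [0,0,0],
    [0,0,-15],
    [0,0,-20],
    [0,0,-20],
    [0,0,-15],
    [0,0,-6],
    [0,0,0]
  ],
  "twist": [0,0,0,0,0,0,0,0]
}}

```text
clock: 12.8
tool_pos: [450.9, -98.3, 18.5]
ee_rot: [0.965, -0.262, -0.002, 0.003]
ft_force: [0.1, 0.1, 0.2]
finger_gap: 1.002
```

>>> {"fn": "send_rows", "kwargs": {
  "dp": [
    [-4,-5,-1],
    [0,0,0],
    [0,0,0],
    [0,0,0],
    [0,0,0],
    [0,0,0],
    [0,0,0],
    [0,0,0]
  ],
  "twist": [0,0,0,0,0,0,0,0]
}}

```text
clock: 13.6
tool_pos: [448.3, -104.0, 20.6]
ee_rot: [0.965, -0.262, 0.0, 0.003]
ft_force: [-0.9, 0.3, -0.2]
finger_gap: 1.001
```

```bash
python3 snap.py p6 250 180 370 280 250 200 350 290
```

```text
13.7 [ 448.3169139  -103.928351     20.54647385] [ 9.65029715e-01 -2.62124515e-01  2.47323980e-04  2.88560787e-03] 0.9962739437735809 [-0.21273597 -0.12376321 -0.64087666]
```

View pics/p6.png

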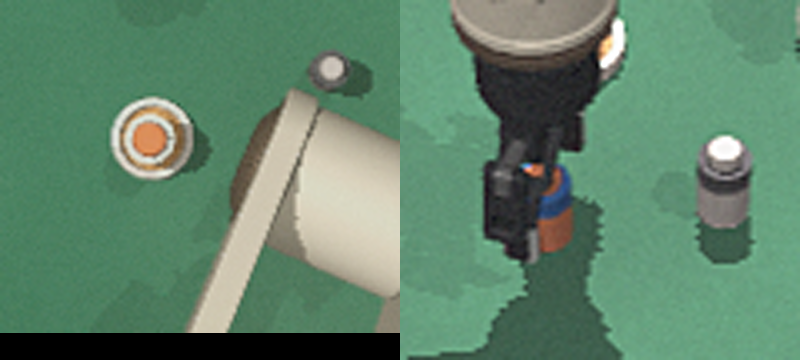

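In the top crop the large set sits well inside its stand. The gripper is around the medium set, at (545,215) in the side crop. I lower it a little more and grip.

>>> {"fn": "send_rows", "kwargs": {
  "dp": [
    [0,0,-4],
    [0,0,-4],
    [0,0,0],
    [0,0,0],
    [0,0,0],
    [0,0,0],
    [0,0,0],
    [0,0,0]
  ],
  "twist": [0,0,0,0,0,0,0,0]
}}

```text
clock: 14.5
tool_pos: [448.2, -103.9, 11.6]
ee_rot: [0.965, -0.262, 0.0, 0.003]
ft_force: [-0.4, -0.4, -0.6]
finger_gap: 1.002
```

>>> {"fn": "send_rows", "kwargs": {
  "dp": [
    [0,0,0],
    [0,0,0],
    [0,0,0],
    [0,0,0],
    [0,0,0],
    [0,0,0],
    [0,0,0],
    [0,0,0]
  ],
  "twist": [0,0,0,0,0,0,0,0],
  "gripper": 0
}}

```text
clock: 15.3
tool_pos: [448.4, -103.8, 12.0]
ee_rot: [0.965, -0.262, 0.0, 0.003]
ft_force: [-1.6, 0.5, 1.5]
finger_gap: 0.401
```

>>> {"fn": "send_rows", "kwargs": {
  "dp": [
    [0,0,8],
    [0,0,15],
    [0,0,20],
    [0,0,20],
    [0,0,20],
    [0,0,10],
    [0,0,0],
    [0,0,0]
  ],
  "twist": [0,0,0,0,0,0,0,0]
}}

```text
clock: 16.1
tool_pos: [446.2, -103.0, 108.7]
ee_rot: [0.965, -0.262, -0.002, 0.003]
ft_force: [0.1, -0.2, -3.9]
finger_gap: 0.4
```

>>> {"fn": "send_rows", "kwargs": {
  "dp": [
    [6,15,5],
    [12,30,3],
    [15,38,0],
    [16,40,0],
    [16,40,0],
    [16,40,0],
    [16,40,0],
    [16,40,0]
  ],
  "twist": [4,4,4,4,4,4,4,2]
}}

```text
clock: 16.9
tool_pos: [557.5, 187.1, 107.9]
ee_rot: [1.0, 0.003, -0.007, 0.005]
ft_force: [1.4, -0.8, -3.0]
finger_gap: 0.399
```

>>> {"fn": "send_rows", "kwargs": {
  "dp": [
    [14,34,0],
    [10,25,0],
    [5,10,0],
    [2,4,0],
    [0,0,0],
    [0,0,0],
    [0,0,0],
    [0,0,0]
  ],
  "twist": [0,0,0,0,0,0,0,0]
}}

```text
clock: 17.7
tool_pos: [587.1, 264.6, 99.5]
ee_rot: [1.0, 0.005, -0.012, 0.006]
ft_force: [-0.3, 0.7, -3.9]
finger_gap: 0.4
```

>>> {"fn": "send_rows", "kwargs": {
  "dp": [
    [5,-2,0],
    [0,0,0],
    [0,0,-10],
    [0,0,-20],
    [0,0,-20],
    [0,0,-12],
    [0,0,0],
    [0,0,0]
  ],
  "twist": [0,0,0,0,0,0,0,0]
}}

```text
clock: 18.5
tool_pos: [592.6, 260.9, 34.5]
ee_rot: [1.0, 0.004, -0.011, 0.006]
ft_force: [-0.1, 0.3, -4.1]
finger_gap: 0.398
```

```bash
python3 snap.py p7 190 150 310 250 270 115 350 190
```

```text
18.6 [592.80588955 260.92174978  34.95329834] [ 0.99991744  0.00422474 -0.01060571  0.00589725] 0.39658001084544026 [ 0.01458965 -0.72277334 -2.5128308 ]
```

View pics/p7.png

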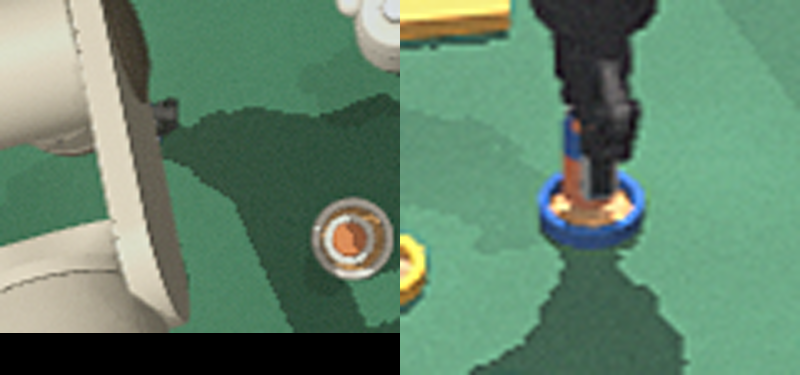

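In the side crop the medium set hangs centred over the blue well (about 591 across). I keep lowering.

>>> {"fn": "send_rows", "kwargs": {
  "dp": [
    [1,0,-4],
    [0,0,-4],
    [0,0,-3],
    [0,0,-2],
    [0,0,0],
    [0,0,0],
    [0,0,0],
    [0,0,0]
  ],
  "twist": [0,0,0,0,0,0,0,0]
}}

```text
clock: 19.4
tool_pos: [594.9, 261.3, 23.0]
ee_rot: [1.0, 0.004, -0.009, 0.005]
ft_force: [-0.6, 0.2, -4.1]
finger_gap: 0.397
```

```bash
python3 snap.py p8 190 150 310 250 270 115 350 190
```

```text
19.5 [594.8952401  261.28601939  23.00073122] [ 0.99993514  0.00429171 -0.00904897  0.00542392] 0.39567349530288626 [ 1.21532997  0.02787286 -3.47764407]
```

View pics/p8.png

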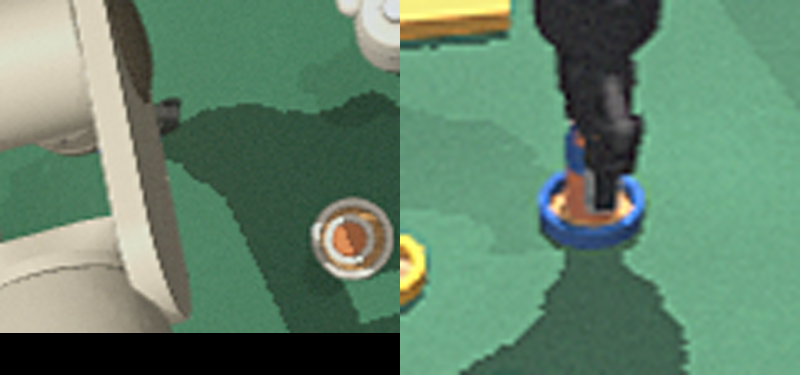

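>>> {"fn": "send_rows", "kwargs": {
  "dp": [
    [-1,0,-2],
    [0,0,-2],
    [0,0,-1.5],
    [0,0,-1],
    [0,0,-1],
    [0,0,0],
    [0,0,0],
    [0,0,0]
  ],
  "twist": [0,0,0,0,0,0,0,0]
}}

```text
clock: 20.3
tool_pos: [594.1, 261.4, 17.3]
ee_rot: [1.0, 0.004, -0.008, 0.005]
ft_force: [0.1, 0.4, -4.0]
finger_gap: 0.398
```

>>> {"fn": "send_rows", "kwargs": {
  "dp": [
    [0,0,-1],
    [0,0,-1],
    [0,0,-1],
    [0,0,0],
    [0,0,0],
    [0,0,0],
    [0,0,0],
    [0,0,0]
  ],
  "twist": [0,0,0,0,0,0,0,0]
}}

```text
clock: 21.1
tool_pos: [594.2, 261.5, 17.2]
ee_rot: [1.0, 0.004, -0.008, 0.005]
ft_force: [-1.6, -0.1, -0.1]
finger_gap: 0.401
```

It's down: z stays at 17.2 and the load is off. I release and rise.

>>> {"fn": "send_rows", "kwargs": {
  "dp": [
    [0,0,0],
    [0,0,0],
    [0,0,0],
    [0,0,0],
    [0,0,0],
    [0,0,0],
    [0,0,0],
    [0,0,0]
  ],
  "twist": [0,0,0,0,0,0,0,0],
  "gripper": 1
}}

```text
clock: 21.9
tool_pos: [594.8, 261.6, 17.5]
ee_rot: [1.0, 0.004, -0.007, 0.005]
ft_force: [-0.4, -0.2, 0.5]
finger_gap: 0.999
```

>>> {"fn": "send_rows", "kwargs": {
  "dp": [
    [0,0,10],
    [0,0,20],
    [0,0,25],
    [0,0,25],
    [0,0,25],
    [0,0,20],
    [0,0,10],
    [0,0,0]
  ],
  "twist": [0,0,0,0,0,0,0,0]
}}

```text
clock: 22.7
tool_pos: [593.9, 261.3, 162.1]
ee_rot: [1.0, 0.004, -0.007, 0.005]
ft_force: [-0.0, 0.3, -0.7]
finger_gap: 0.998
```

```bash
python3 snap.py p9 340 150 460 250 270 115 350 190; python3 -c "
from cell import env;print(env.state()['joints'])"
```

```text
22.8 [593.31722212 261.1304376  160.04860907] [ 0.99994524  0.00444372 -0.00787546  0.00526763] 0.9990869313972337 [-0.52556853 -0.59545935  1.3574697 ]
[ 0.29861626  0.34526194  1.34087275 -0.0055417   1.47358886  1.86111257]
```

View pics/p9.png

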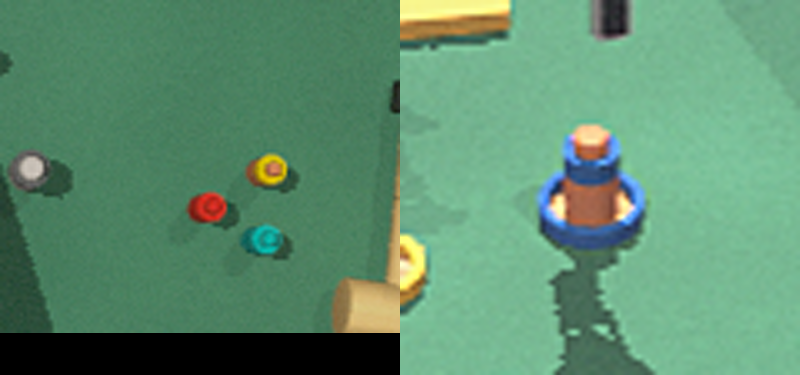

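The medium set stands upright in the blue well, at (591,190) in the side crop. Now the small set, passing closer to the base to keep clear of the torso.

>>> {"fn": "send_rows", "kwargs": {
  "dp": [
    [-10,-20,0],
    [-15,-35,0],
    [-15,-42,0],
    [-8,-45,0],
    [-4,-45,0],
    [0,-45,0],
    [0,-45,0],
    [0,-45,0]
  ],
  "twist": [0,0,0,0,0,0,0,0]
}}

```text
clock: 23.6
tool_pos: [532.9, -66.6, 148.3]
ee_rot: [1.0, 0.009, -0.015, 0.005]
ft_force: [0.5, 0.1, 0.0]
finger_gap: 0.999
```

>>> {"fn": "send_rows", "kwargs": {
  "dp": [
    [0,-45,0],
    [6,-45,0],
    [6,-45,0],
    [6,-42,0],
    [6,-35,0],
    [4,-20,0],
    [0,-5,0],
    [0,0,0]
  ],
  "twist": [-5,-5,-5,-5,-5,-5,0,0]
}}

```text
clock: 24.4
tool_pos: [555.0, -317.6, 136.1]
ee_rot: [0.965, -0.263, -0.023, -0.002]
ft_force: [-0.0, 0.6, -0.1]
finger_gap: 1.001
```

>>> {"fn": "send_rows", "kwargs": {
  "dp": [
    [6,-8,0],
    [6,-7,0],
    [0,0,0],
    [0,0,-10],
    [0,0,-15],
    [0,0,-10],
    [0,0,0],
    [0,0,0]
  ],
  "twist": [0,0,0,0,0,0,0,0],
  "gripper": 0.7
}}

```text
clock: 25.2
tool_pos: [567.8, -329.1, 96.2]
ee_rot: [0.966, -0.259, -0.025, -0.003]
ft_force: [-0.3, 0.4, -0.1]
finger_gap: 0.701
```

```bash
python3 snap.py p10 340 150 460 250 310 270 390 350
```

```text
25.3 [ 567.93767091 -329.23327906   96.6016732 ] [ 0.96558451 -0.25890798 -0.02457295 -0.00306366] 0.7039358969708954 [ 0.30539496 -0.04094654 -0.05499018]
```

View pics/p10.png

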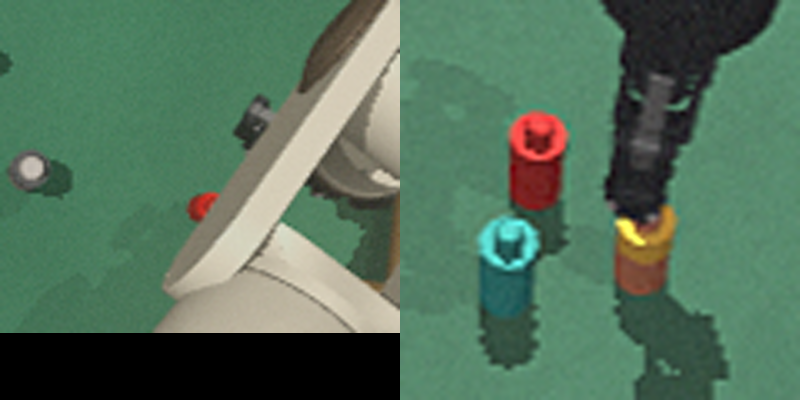

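The side crop shows the gripper above the small set (645,250), with red (538,160) and turquoise (508,265) clear to the left. Next I lower the gripper.

>>> {"fn": "send_rows", "kwargs": {
  "dp": [
    [0,-3,0],
    [0,0,0],
    [0,0,-10],
    [0,0,-15],
    [0,0,-15],
    [0,0,-10],
    [0,0,-5],
    [0,0,0]
  ],
  "twist": [0,0,0,0,0,0,0,0]
}}

```text
clock: 26.1
tool_pos: [567.5, -332.4, 36.3]
ee_rot: [0.966, -0.259, -0.025, -0.003]
ft_force: [0.4, -0.3, -1.1]
finger_gap: 0.701
```

```bash
python3 snap.py p11 340 150 460 250 310 270 390 350
```

```text
26.2 [ 567.84730716 -332.64020482   37.48811541] [ 0.96556979 -0.25901047 -0.02409218 -0.00285022] 0.7035315872852167 [-0.23285217 -0.44944889 -0.0601032 ]
```

View pics/p11.png

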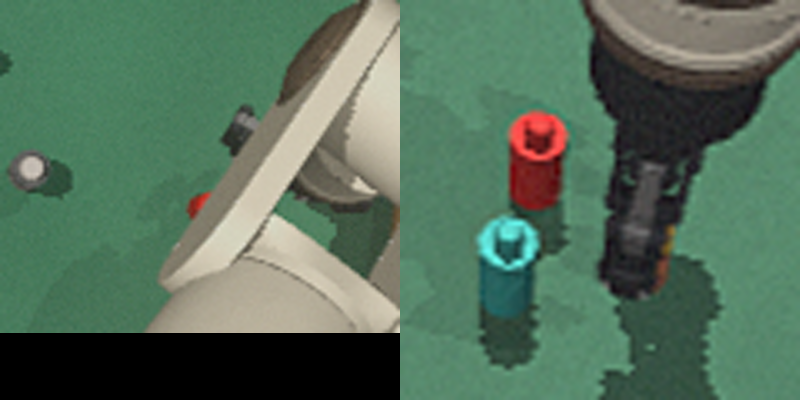

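The near finger now stands in front of the small set with no contact force, and the decoys are clear.

>>> {"fn": "send_rows", "kwargs": {
  "dp": [
    [0,0,-8],
    [0,0,-10],
    [0,0,-6],
    [0,0,-2],
    [0,0,0],
    [0,0,0],
    [0,0,0],
    [0,0,0]
  ],
  "twist": [0,0,0,0,0,0,0,0]
}}

```text
clock: 27.0
tool_pos: [568.6, -333.1, 10.8]
ee_rot: [0.966, -0.259, -0.023, -0.002]
ft_force: [-0.6, 0.5, 0.0]
finger_gap: 0.698
```

>>> {"fn": "send_rows", "kwargs": {
  "dp": [
    [0,0,0],
    [0,0,0],
    [0,0,0],
    [0,0,0],
    [0,0,0],
    [0,0,0],
    [0,0,0],
    [0,0,0]
  ],
  "twist": [0,0,0,0,0,0,0,0],
  "gripper": 0,
  "force": 40
}}

```text
clock: 27.8
tool_pos: [568.8, -333.2, 11.4]
ee_rot: [0.966, -0.259, -0.022, -0.002]
ft_force: [0.2, 0.2, -0.6]
finger_gap: 0.295
```

>>> {"fn": "send_rows", "kwargs": {
  "dp": [
    [0,0,8],
    [0,0,15],
    [0,0,22],
    [0,0,22],
    [0,0,22],
    [0,0,20],
    [0,0,10],
    [0,0,0]
  ],
  "twist": [0,0,0,0,0,0,0,0]
}}

```text
clock: 28.6
tool_pos: [568.1, -332.8, 141.6]
ee_rot: [0.966, -0.259, -0.022, -0.002]
ft_force: [0.2, -0.7, -2.6]
finger_gap: 0.292
```

```bash
python3 snap.py p12 340 150 460 250 310 230 390 350
```

```text
28.7 [ 567.64744446 -332.42140392  139.55378604] [ 0.965607   -0.25900153 -0.02271523 -0.00231384] 0.29006287770273237 [ 0.52824291 -0.39742606 -2.17612974]
```

View pics/p12.png

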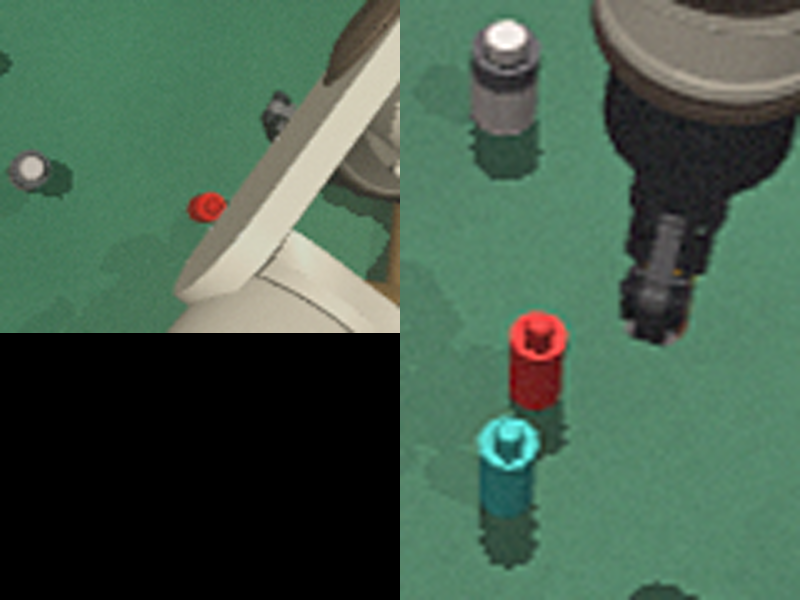

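The small set is up, held between the pads at (655,310) in the side crop, and the decoys haven't moved. I carry it to the yellow stand.

>>> {"fn": "send_rows", "kwargs": {
  "dp": [
    [-5,20,0],
    [-8,35,0],
    [-9,43,0],
    [-9,45,0],
    [-9,45,1],
    [-9,45,1],
    [-9,45,1],
    [-9,45,1]
  ],
  "twist": [0,4,4,4,4,4,4,4]
}}

```text
clock: 29.5
tool_pos: [492.5, -2.4, 131.8]
ee_rot: [0.999, -0.013, -0.03, 0.002]
ft_force: [1.6, 0.6, -1.1]
finger_gap: 0.289
```

>>> {"fn": "send_rows", "kwargs": {
  "dp": [
    [-9,45,1],
    [-9,45,1],
    [-9,45,1],
    [-9,40,1],
    [-7,28,0],
    [-4,15,0],
    [0,0,0],
    [0,0,0]
  ],
  "twist": [0,0,0,0,0,0,0,0]
}}

```text
clock: 30.3
tool_pos: [435.7, 228.4, 127.9]
ee_rot: [0.999, -0.008, -0.036, 0.003]
ft_force: [-0.1, 0.4, -1.7]
finger_gap: 0.291
```

>>> {"fn": "send_rows", "kwargs": {
  "dp": [
    [8,4,0],
    [8,4,0],
    [0,0,-10],
    [0,0,-25],
    [0,0,-25],
    [0,0,-20],
    [0,0,-8],
    [0,0,0]
  ],
  "twist": [0,0,0,0,0,0,0,0]
}}

```text
clock: 31.1
tool_pos: [454.8, 232.7, 33.1]
ee_rot: [0.999, -0.011, -0.037, 0.004]
ft_force: [-0.4, 0.4, -1.8]
finger_gap: 0.292
```

```bash
python3 snap.py p13 190 190 310 270 235 130 305 195
```

```text
31.2 [455.4513568  233.04643738  34.47997962] [ 0.99928169 -0.0111271  -0.03604358  0.00362601] 0.29047312141229653 [-0.52290204  0.17088773 -2.04673629]
```

View pics/p13.png

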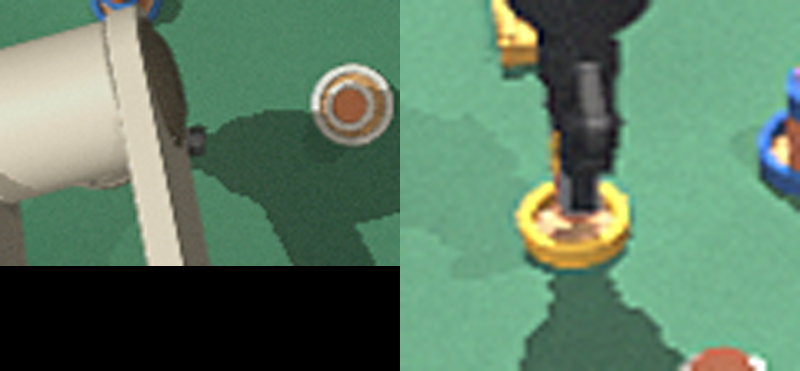

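The small set hangs over the yellow well (about 578 across, well centre 573). I nudge it over and lower.

>>> {"fn": "send_rows", "kwargs": {
  "dp": [
    [-3,2,0],
    [0,0,-4],
    [0,0,-4],
    [0,0,-3],
    [0,0,-2],
    [0,0,0],
    [0,0,0],
    [0,0,0]
  ],
  "twist": [0,0,0,0,0,0,0,0]
}}

```text
clock: 32.0
tool_pos: [453.7, 235.8, 23.2]
ee_rot: [0.999, -0.011, -0.034, 0.003]
ft_force: [-0.0, -0.3, -2.6]
finger_gap: 0.29
```

```bash
python3 snap.py p14 190 190 310 270 235 130 305 195
```

```text
32.1 [453.70713813 235.81598727  23.30887748] [ 0.99936628 -0.01100248 -0.03373428  0.00282593] 0.2931650729380307 [-0.11289672 -0.57719524 -2.56967502]
```

View pics/p14.png

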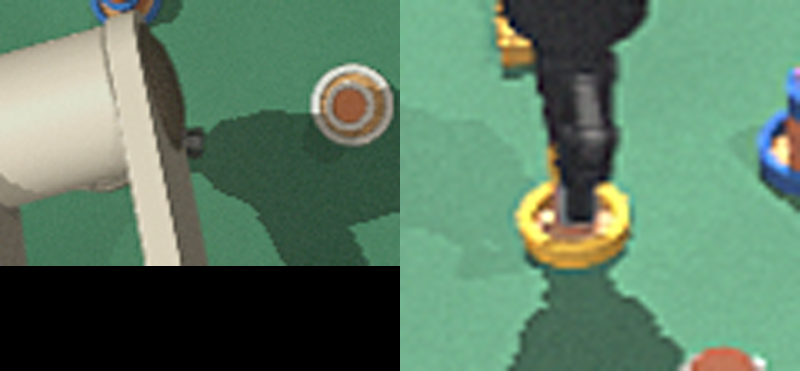

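The set is inside the rim, roughly centred at (575,225), and the load is unchanged. The last few mm now.

>>> {"fn": "send_rows", "kwargs": {
  "dp": [
    [0,0,-1.5],
    [0,0,-1.5],
    [0,0,-1],
    [0,0,-1],
    [0,0,-1],
    [0,0,0],
    [0,0,0],
    [0,0,0]
  ],
  "twist": [0,0,0,0,0,0,0,0]
}}

```text
clock: 32.9
tool_pos: [453.7, 235.8, 16.8]
ee_rot: [0.999, -0.011, -0.034, 0.003]
ft_force: [-0.0, -0.1, -1.9]
finger_gap: 0.289
```

>>> {"fn": "send_rows", "kwargs": {
  "dp": [
    [0,0,-1],
    [0,0,-1],
    [0,0,-1],
    [0,0,0],
    [0,0,0],
    [0,0,0],
    [0,0,0],
    [0,0,0]
  ],
  "twist": [0,0,0,0,0,0,0,0]
}}

```text
clock: 33.7
tool_pos: [454.0, 235.9, 16.7]
ee_rot: [0.999, -0.011, -0.033, 0.003]
ft_force: [-1.0, 0.3, -1.7]
finger_gap: 0.292
```

>>> {"fn": "send_rows", "kwargs": {
  "dp": [
    [0,0,-1.5],
    [0,0,-1.5],
    [0,0,-1],
    [0,0,0],
    [0,0,0],
    [0,0,0],
    [0,0,0],
    [0,0,0]
  ],
  "twist": [0,0,0,0,0,0,0,0]
}}

```text
clock: 34.5
tool_pos: [454.3, 236.0, 16.6]
ee_rot: [0.999, -0.011, -0.033, 0.003]
ft_force: [-1.9, 0.1, 3.1]
finger_gap: 0.293
```

The set is on the floor: z stays at 16.6 and the push-up is +3 N. I release.

>>> {"fn": "send_rows", "kwargs": {
  "dp": [
    [0,0,0],
    [0,0,0],
    [0,0,0],
    [0,0,0],
    [0,0,0],
    [0,0,0],
    [0,0,0],
    [0,0,0]
  ],
  "twist": [0,0,0,0,0,0,0,0],
  "gripper": 1
}}

```text
clock: 35.3
tool_pos: [454.5, 236.1, 16.6]
ee_rot: [0.999, -0.011, -0.033, 0.003]
ft_force: [0.1, -0.1, -0.1]
finger_gap: 1.0
```

>>> {"fn": "send_rows", "kwargs": {
  "dp": [
    [0,0,10],
    [0,0,20],
    [0,0,25],
    [0,0,25],
    [0,0,25],
    [0,0,20],
    [0,0,10],
    [0,0,0]
  ],
  "twist": [0,0,0,0,0,0,0,0]
}}

```text
clock: 36.1
tool_pos: [453.4, 235.7, 161.1]
ee_rot: [0.999, -0.011, -0.032, 0.003]
ft_force: [0.2, -0.2, -0.3]
finger_gap: 0.998
```

>>> {"fn": "send_rows", "kwargs": {
  "dp": [
    [-5,-20,0],
    [-10,-40,5],
    [-10,-40,5],
    [-10,-40,5],
    [-10,-40,5],
    [-10,-40,5],
    [-5,-20,0],
    [0,0,0]
  ],
  "twist": [0,0,0,0,0,0,0,0]
}}

```text
clock: 36.9
tool_pos: [387.0, -11.6, 179.8]
ee_rot: [0.999, -0.009, -0.036, 0.003]
ft_force: [0.5, 1.1, 0.8]
finger_gap: 1.001
```

```bash
python3 snap.py p15 120 140 480 290 235 100 405 400
python3 - <<'E'
from h import *
np.set_printoptions(precision=1,suppress=True)
t=env.grab_frame("top");cv2.imwrite("pics/top9.png",t["img"])
s=env.grab_frame("side");cv2.imwrite("pics/side9.png",s["img"])
E
```

```text
37.0 [387.51789974  -9.8851004  179.93115148] [ 0.99929844 -0.00847739 -0.03638741  0.00259232] 0.9979432498226216 [-0.02154945 -0.16363067 -0.02706751]
```

View pics/top9.png

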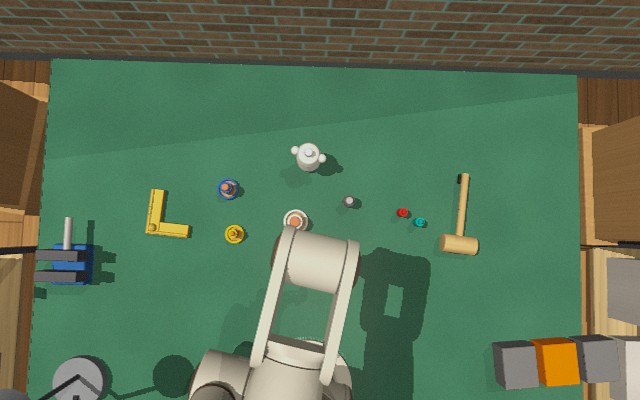

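View pics/side9.png

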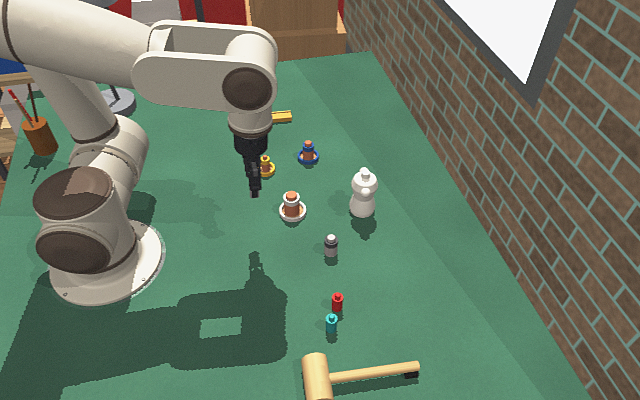

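All three sets stand in their stands (top view: blue 228,189, yellow 234,234, white 295,221). The bystanders and decoys haven't moved. As a last numeric check, I triangulate the crowns.

```bash
python3 - <<'E'
from h import *
np.set_printoptions(precision=1,suppress=True)
t=env.grab_frame("top");s=env.grab_frame("side")
a=np.hstack([cv2.resize(t["img"][218:250,218:250],(390,390),interpolation=3),cv2.resize(s["img"][145:185,245:285],(390,390),interpolation=3)]);cv2.imwrite("pics/fin.png",a)
R["copper"]=((3,100,100),(15,210,255))
for n,r,q in [("M",(222,183,234,195),(300,138,318,150)),("L",(289,215,302,228),(283,188,300,202))]:
    x=blob(t["img"],"copper",r);y=blob(s["img"],"copper",q);print(n,x[0],x[1],y[0],y[1],tri(t,x[0],s,y[0]))
E
```

```text
M [224.9 186.7] (7.125, 7.125) [307.7 142.9] (6.5, 6.75) (array([591.6, 260.5,  62.1]), np.float64(0.1225526568132007))
L [294.5 221.3] (10.125, 9.75) [290.9 195.4] (10.75, 9.875) (array([493.9,  48.9,  68.1]), np.float64(0.19836682798207886))
```

View pics/fin.png

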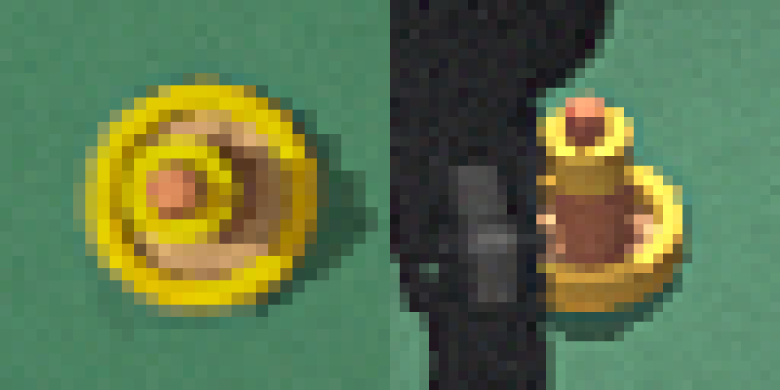

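```bash
python3 -c "
from cell import env
print(env.state()['clock']);print(env.close_job())"
```

```text
37.2
the job is handed in; nothing more can be done
None
```

All three copper sets are standing upright in their matching stands: large in white, medium in blue, small in yellow, placed in that order. I lowered each one until the wrist force and tool height showed it was resting on the floor of the well. I then opened the gripper and backed away. The job was handed in at 37.2 s on the clock.

**Last checks that agreed:** the final pictures show each set inside its well. The large and medium sets measure within 2 mm of their stand centres. When each set touched down, the gripper was about 5 mm higher than when it picked that set up, which matches the 5 mm well floor. The steel set, torso, mallet, frame piece and the red and turquoise look-alikes appear unmoved, judged by eye from the pictures.

**Checks that disagreed or were missing:**
- **Crown heights:** the large and medium crowns measured 68 and 62 mm, about 5 mm below the expected 73 and 67 mm. I put this down to the looser colour mask taking in the shaded sides of the crowns, since the touchdown heights were right.
- **Small set:** I checked its final position only by eye, because the gripper partly hid its stand in the side view. The gripper was tilted about 4° when it placed this set, but the set stands straight in the pictures.

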